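# Dose the flask washer and hold the flask down in its sprung cradle

## Robot

A 6-joint arm with a two-finger parallel gripper is mounted at the origin on the work surface. World frame = base frame: x ahead of the robot, y to its left, z up, the work surface at z = 0. Lengths are in mm, angles in degrees, forces in N, time in s.
With the tool pointing down it reaches from about 350 to 850 mm from the base axis. Payload 8.1 kg.
Tool frame: the origin (TCP) lies between the finger pads; the fingertips stand r.nose_length ahead of it and the grasp point (between the pads) lies 3 mm ahead of it (r.nose_length is the distance from the TCP to the fingertips, in mm); x points along the fingers, y is the direction in which the jaws open and shut, and the axes are right-handed (so a half turn about x gives the same grasp; the last joint's range is limited). The gripper opens to 85 mm and grips with 20 to 120 N. Pads are 22 mm wide; open, the fingers measure 114 mm over their backs; the gripper's body (76 mm by 85 mm) begins 54 mm behind the grasp point. The pads swing forward as they close: fully open they stand 13 mm farther back than shut.
Start: joints at [71.597, 7.471, 85.268, -0, 87.261, -4.893], TCP at [140.15, 583.407, 228.392] pointing down, gripper open.
Joint ranges: [-169.43, 169.43], [-51.17, 129.36], [1.28, 143.12], [-76.62, 256.62], [0, 156.53], [-152.29, 152.29]. Speed limits (degrees/s): [136.94, 136.94, 159.86, 180, 180, 180].

## Interface

Orientations are given as [roll, pitch, yaw] about the fixed x, y, z axes, in that order (R = Rz(yaw) Ry(pitch) Rx(roll)).
In Python, from bench import sense, optics, order, r gives the robot as it stands.
- The arm moves only by the tool carry_out, never from a script. Its argument "commands" is one flat list of numbers, 7 for each row, row after row: the shift along the tool's x, y, z in m, then the turn, a rotation vector about the tool's x, y, z in degrees, then the closure, from -1 (fully open) to 1 (shut), so that 0 is half open. A call has 1 to 12 rows; each row is the pose to reach, as a shift and turn from the pose measured when the call began, along the tool's axes at that moment; what a row does not reach only later rows make up. A row lasts 1/8 s, in which the tool goes at most 62.5 mm and 10.7 degrees, less where a joint would pass 70% of its speed; a pose out of reach is approached as far as the arm can. A call with a gripper value outside its range is refused whole. The fingers move at their own pace and stop on an object; "grip_force" is the grip in N (left out, the last holds). Time passes only in rows, so rows that repeat a pose let the fingers close. It gives the time, the measured TCP pose, the force and the opening at its end, in the units of the state.
- sense(): the state, without advancing time (a new reading comes with each control period).
- optics.snapshot(name): name is "scene" or "top"; returns (picture, depth): 384x512x3 uint8, red, green, blue; 384x512 float32, mm along the optical axis (not along the pixel's ray), 0 where there is no reading.
- optics.calibration(name): a dict with "mtx" (3x3 intrinsics, pixels), "k1" (the pictures are not rectified: a ray, as slopes to the right and down, at radius r is drawn at 1 + k1 r^2 times it, then the intrinsics apply), "extrinsics" (4x4, takes a point from camera to world coordinates). Camera axes: x right, y up, looking along -z (the intrinsics and any distortion apply to the point x, -y, -z); pixel columns grow to the right and rows downward; lengths in mm; the calibration is good to about 2 mm. A picture is of the moment at which its call begins. calibration takes no time and is no camera call.
- order.hand_in(): hands the job in, once; it reports no verdict.
The state is a dict: "time": time; "joint_pos": joint angles; "qd": joint speeds; "joint_efforts": joint torques, N m; "tool_pos": TCP position; "tcp_rot": TCP orientation; "ft_force": force on the tool from outside, world axes, zero at the start; "wrist_torque": the same for the moment, N m; "finger_gap": finger opening in mm.
Only numpy, scipy, OpenCV 4.12 (cv2) and the standard library are available. Lean on these libraries where they do the work, as an engineer would, in place of code of your own. Each camera call takes 0.05 s, during which the arm holds its last target. There are 200 camera calls.

## Task

Start the flask washer: first press the white cap of the pink detergent bottle all the way down and let it spring back up. Then take the amber round flask from its cork ring, set it upright, bulb down, into the teal sprung ring cradle, push it down as far as the cradle goes, and finish while still holding it pressed down there (the washer runs only while it is held). Keep the flask upright throughout and leave the beaker, the jar and the tube rack where they stand.

Things in the scene. Friction and masses are not known exactly. Their poses are not given: they have to be found in the camera images.
- flask: Loose amber round-bottomed flask, 137 mm tall, about 0.2 kg, bottom-heavy. Bulb 85 mm across; straight neck 28 mm in diameter from 85 to 132 mm above the origin (grasp there, 115 to 120 mm up); rim 31 mm wide, 5 mm high on top. Origin: lowest point of the bulb; z up along the neck. Starts upright in the cork ring. Seated in the cradle, its origin is 29 mm below ring_top
- cork_ring: Cork ring fixed to the bench, 104 mm outer and 60 mm inner diameter, 22 mm high; origin at the centre of its underside. The flask starts in it, its lowest point 10 mm above the bench
- cradle: Fixed grey round base of the flask cradle, 124 mm in diameter, 16 mm high, with three sprung posts; origin at the centre of its underside. The teal ring rides above it
- ring_top (a point): Centre of the upper edge of the teal ring of the cradle, 81 mm above the bench when up; moves down with the ring. The ring is a 16 mm high funnel, open 88 mm wide at the top and 64 mm wide at the bottom, so that the bulb centres itself in it; three lugs reach 57 mm from the centre
- cradle_ring (a joint): How far the ring is pressed down, m: 0 up, 0.020 at its bottom stop. Spring: starts to move at about 4 N (more than the flask's weight), 14 N at the stop, returns by itself
- pump: Pink detergent bottle, 68 mm in diameter, fixed to the bench on a 100 x 90 x 8 mm steel plate; origin at the centre of its underside. Its shoulder is 120 mm and its white collar 132 mm high
- pump_top (a point): Centre of the flat top of the white pump cap (34 mm in diameter, 12 mm thick, a thin spout to one side), 162 mm above the bench when up; moves down with the cap
- pump_cap (a joint): How far the cap is pressed down, m: 0 up, 0.012 at its bottom stop. Spring: 2.5 N to start, 7.3 N at the stop, returns by itself
- beaker: Bystander: clear open beaker, 66 mm wide, 85 mm tall; origin at the centre of its underside. Leave alone
- jar: Bystander: white closed jar with a blue cap, 60 mm wide, 85 mm tall; origin at the centre of its underside. Leave alone
- rack: Bystander: wooden rack 50 x 130 mm (long side along its y) with four stoppered tubes, 88 mm tall; origin at the centre of its underside. Leave alone
Mind the look-alikes: they are no part of the job. What is shaped like the cradle but blue is not meant. What is shaped like the pump but purple is not meant.

How it is judged (in metres and radians):
On the way, in this order (a step that is already met when the one before it is completed fails the run):
1. the pump cap is pressed down (at least 9 of its 12 mm) (value of joint pump_cap above 0.009 m), for 0.05 s.
2. the pump cap is back up (within 3 mm) (value of joint pump_cap below 0.003 m), for 0.1 s.
3. the flask is off its cork ring and carried (horizontal distance between flask and cork_ring above 0.06 m and contact force between flask and cork_ring below 0.01 N), for 0.1 s.
4. the flask sits in the ring and the ring is pressed down at least 14 of its 20 mm (horizontal distance between flask and ring_top below 0.008 m and value of joint cradle_ring above 0.014 m and contact force between flask and cradle above 6 N), for 0.3 s.
At the end, for the whole second after the job is handed in: The robot holds the flask (over 2 N) down in the ring with over 6 N, ring at least 14 of 20 mm down; flask still, seated (lowest point at least 26 mm below the ring's upper edge, within 8 mm of its axis), within 0.2 rad of upright; pump cap up within 3 mm (all of step 4 and z of flask in the frame of ring_top below -0.026 m and angle between flask's own z axis and vertical below 0.2 rad and contact force between any of the fingers, the arm and flask above 2 N and linear speed of flask below 0.02 m/s and value of joint pump_cap below 0.003 m); the arm keeps its last pose, push and grip.
It fails at once if the flask is tipped by more than 0.6 rad (angle between flask's own z axis and vertical above 0.6 rad).
It fails at once if the beaker is moved by more than 20 mm (distance of beaker from where it was at the start of the episode above 0.02 m).
It fails at once if the jar is moved by more than 20 mm (distance of jar from where it was at the start of the episode above 0.02 m).
It fails at once if the tube rack is moved by more than 20 mm (distance of rack from where it was at the start of the episode above 0.02 m).
It also fails if it takes over 48 s, if anything falls off the work surface, if the arm or the gripper's body presses on something with over 40 N, if the wrist force passes 120 N, or if a joint passes its speed limit or range.

## Working session

There is one attempt and no reset: what is moved stays moved. The work goes in short steps, Python scripts to look and compute and a tool call to move; the robot and the scene stay as the last step left them, time stands still between calls to the robot, and variables do not carry over. Pictures are saved under pics/ and viewed, about 8 in all and at most 12, crops included, and the job is handed in when it is done.

Besides the shell and the picture viewer there is one more tool, called after "Request:" as a command line: name --argument value ..., lists and objects as JSON in quotes. carry_out: Moves the arm, as the interface text tells. Its arguments: {"type":"object","properties":{"commands":{"type":"array","items":{"type":"number"}},"grip_force":{"type":"number"}},"required":["commands"]}

```bash
ls; mkdir -p pics; python3 - <<'E'
from bench import sense, optics, order, r
import cv2, numpy as np
print(sense()); print(r.nose_length)
for n in("scene","top"):
    p,d=optics.snapshot(n); np.savez(f"{n}0.npz",p=p,d=d); cv2.imwrite(f"pics/{n}0.png",p[:,:,::-1]); c=optics.calibration(n);print(n,c)
a=cv2.imread("pics/scene0.png");b=cv2.imread("pics/top0.png")
cv2.imwrite("pics/both.png",cv2.resize(np.hstack([a,b]),(800,300)))
E
```

```text
pics
{'time': 0.0, 'joint_pos': array([ 7.15970929e+01,  7.51778077e+00,  8.53290279e+01,  7.38918077e-04,
        8.72623233e+01, -4.89185594e+00]), 'qd': array([-0.02063485,  0.05066383,  0.05737   , -0.06353802,  0.04015861,
        0.06075582]), 'joint_efforts': array([ 5.70387583e-04, -5.69431651e+01, -5.00526345e+01, -2.28330259e-04,
        1.55464956e-02, -5.83864562e-05]), 'tool_pos': array([139.96340054, 582.86997674, 227.3189955 ]), 'tcp_rot': array([ -95.27931384,   89.8908656 , -108.79040096]), 'ft_force': array([ 0.56512779, -0.37690172,  0.0670122 ]), 'wrist_torque': array([ 0.05343865, -0.04323657, -0.02329039]), 'finger_gap': 85.18125052195366}
22.0
scene {'mtx': array([[358.76640376,   0.        , 253.78062857],
       [  0.        , 358.76640376, 195.43019233],
       [  0.        ,   0.        ,   1.        ]]), 'k1': -0.07387416155950798, 'extrinsics': array([[ 6.24905972e-01, -6.27421542e-01,  4.64580171e-01,
         1.01152820e+03],
       [ 7.80674695e-01,  4.97405522e-01, -3.78331557e-01,
        -3.08562796e+02],
       [ 6.28862646e-03,  5.99107633e-01,  8.00643802e-01,
         8.60517655e+02],
       [ 0.00000000e+00,  0.00000000e+00,  0.00000000e+00,
         1.00000000e+00]])}
top {'mtx': array([[436.38632876,   0.        , 256.2930205 ],
       [  0.        , 436.38632876, 196.82115925],
       [  0.        ,   0.        ,   1.        ]]), 'k1': 0.006178749327039725, 'extrinsics': array([[-2.20353067e-03,  9.93556312e-01, -1.13318130e-01,
         4.81723077e+02],
       [-9.99944748e-01, -3.35395891e-03, -9.96255517e-03,
         4.26060425e+01],
       [-1.02784239e-02,  1.13289917e-01,  9.93508807e-01,
         1.19496032e+03],
       [ 0.00000000e+00,  0.00000000e+00,  0.00000000e+00,
         1.00000000e+00]])}
```

View pics/top0.png

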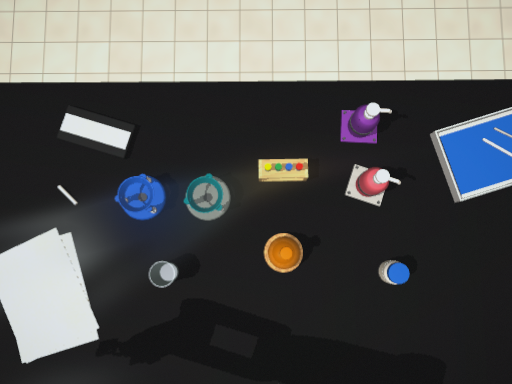

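View pics/scene0.png

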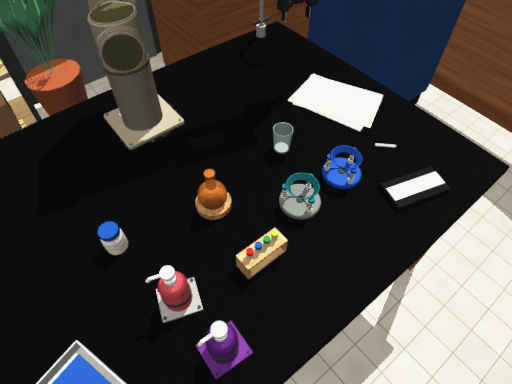

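Candidates in the top image:
- **Cradle:** teal (207,195) or blue (142,197). I choose teal.
- **Pump:** pink (382,176) or purple (373,109). I choose pink.
- **Flask:** only the amber one at (284,253).

Next I'll measure these.

```bash
cat > h.py <<'E'
import numpy as np, cv2
from scipy.optimize import least_squares
from bench import sense, optics, order, r
def rays(n,uv):
    c=optics.calibration(n);K=c["mtx"];E=c["extrinsics"]
    x=cv2.undistortPoints(np.float64(uv).reshape(-1,1,2),K,np.array([c["k1"],0,0,0.])).reshape(-1,2)
    return E[:3,3],np.c_[x[:,0],-x[:,1],-np.ones(len(x))]@E[:3,:3].T
def plane(n,uv,z):
    o,d=rays(n,uv); return o+d*((z-o[2])/d[:,2])[:,None]
def pts(n,mask,D):
    v,u=np.nonzero(mask&(D>0)); o,d=rays(n,np.c_[u,v]); return o+d*D[v,u][:,None],np.c_[u,v]
def circ(P,R=None):
    f=lambda q:np.hypot(P[:,0]-q[0],P[:,1]-q[1])-(R or q[2])
    return least_squares(f,[*np.median(P[:,:2],0),R or 40],loss="soft_l1",f_scale=2).x
E
cat > m.py <<'E'
from h import *
import sys
for n,box in (("top",dict(pump=(362,160,402,200),cr=(180,165,235,225),fl=(260,230,308,275))),("scene",dict(pump=(140,255,205,320),cr=(272,165,328,222),fl=(190,165,236,220)))):
    z=np.load(n+"0.npz");p,D=z["p"],z["d"];H=cv2.cvtColor(p,cv2.COLOR_RGB2HSV).astype(int);h,s,v=H[...,0],H[...,1],H[...,2]
    def m(b): q=np.zeros(p.shape[:2],bool);x0,y0,x1,y1=box[b];q[y0:y1,x0:x1]=1;return q
    P,uv=pts(n,m("pump")&(s<60)&(v>150),D); k=P[:,2]>154
    capmask=np.zeros(p.shape[:2],np.uint8); capmask[uv[k][:,1],uv[k][:,0]]=255
    o=cv2.morphologyEx(capmask,cv2.MORPH_OPEN,cv2.getStructuringElement(cv2.MORPH_ELLIPSE,(7,7)))
    vv,uu=np.nonzero(o); print(n,"cap z",np.percentile(P[k][:,2],[10,50,90]),"n",len(uu))
    Q=plane(n,np.c_[uu,vv],162); print(" cap centroid",Q.mean(0),"extent",np.ptp(Q,axis=0)); Qd=plane(n,uv[k],162); sp=Qd[np.argmax(np.linalg.norm(Qd-Q.mean(0),axis=1))]; print(" spout",sp)
    P,uv=pts(n,m("cr")&(h>80)&(h<98)&(s>120)&(v>40),D); print(" teal z",np.percentile(P[:,2],[5,50,95]))
    k=P[:,2]>74; print(" ring circle",circ(P[k]),k.sum()); 
    a=np.degrees(np.arctan2(*(P[k,:2]-circ(P[k])[:2]).T[::-1])); rr=np.linalg.norm(P[k,:2]-circ(P[k])[:2],axis=1); print(" lug angles",sorted(a[rr>53].round()))
    P,uv=pts(n,m("fl")&(h<14)&(s>150)&(v>60),D); print(" fl zmax",P[:,2].max())
    for lo,hi in((100,135),(138,152),(45,95)):
        k=(P[:,2]>lo)&(P[:,2]<hi); 
        if k.sum()>5: print("  ",lo,k.sum(),P[k].mean(0),circ(P[k]))
    for b,R in(("beaker",0),):pass
T=cv2.imread("pics/top0.png");c=[cv2.resize(T[a:a+60,b:b+60],(260,260),interpolation=2) for a,b in((150,350),(168,178),(222,255))]
S=cv2.imread("pics/scene0.png");e=[cv2.resize(S[a:a+60,b:b+60],(260,260),interpolation=2) for a,b in((260,140),(165,270),(165,185))]
cv2.imwrite("pics/crop.png",np.vstack([np.hstack(c),np.hstack(e)]))
# bystanders rough, top
for nm,uv,z in(("beaker",(167,272),85),("jar",(398,273),85),("rack",(283,167),88),("purple cap",(373,109),162),("tray",(445,160),20)): print(nm,plane("top",[uv],z))
E
python3 m.py
```

```text
top cap z [158.31250827 162.27934664 165.23088374] n 127
 cap centroid [ 649.70262474 -246.68281066  162.        ] extent [31.4001705  31.32379088  0.        ]
 spout [ 633.92787682 -287.07560282  162.        ]
 teal z [66.44095311 76.6442068  83.68804339]
 ring circle [616.61350259 187.2583796   43.34770093] 385
 lug angles [np.float64(-136.0), np.float64(-134.0), np.float64(-132.0), np.float64(-130.0), np.float64(-128.0), np.float64(-16.0), np.float64(-14.0), np.float64(-11.0), np.float64(-8.0), np.float64(-6.0), np.float64(103.0), np.float64(106.0), np.float64(106.0), np.float64(108.0), np.float64(109.0), np.float64(112.0), np.float64(115.0)]Traceback (most recent call last):
  File "m.py", line 14, in <module>
    P,uv=pts(n,m("fl")&(h<14)&(s>150)&(v>60),D); print(" fl zmax",P[:,2].max())
         ~~~^^^^^^^^^^^^^^^^^^^^^^^^^^^^^^^^^^^
  File "h.py", line 11, in pts
    v,u=np.nonzero(mask&(D>0)); o,d=rays(n,np.c_[u,v]); return o+d*D[v,u][:,None],np.c_[u,v]
                                    ~~~~^^^^^^^^^^^^^^
  File "h.py", line 6, in rays
    x=cv2.undistortPoints(np.float64(uv).reshape(-1,1,2),K,np.array([c["k1"],0,0,0.])).reshape(-1,2)
      ~~~~~~~~~~~~~~~~~~~^^^^^^^^^^^^^^^^^^^^^^^^^^^^^^^^^^^^^^^^^^^^^^^^^^^^^^^^^^^^^
cv2.error: OpenCV(4.12.0) /io/opencv/modules/calib3d/src/undistort.dispatch.cpp:347: error: (-215:Assertion failed) CV_IS_MAT(_src) && CV_IS_MAT(_dst) && (_src->rows == 1 || _src->cols == 1) && (_dst->rows == 1 || _dst->cols == 1) && _src->cols + _src->rows - 1 == _dst->rows + _dst->cols - 1 && (CV_MAT_TYPE(_src->type) == CV_32FC2 || CV_MAT_TYPE(_src->type) == CV_64FC2) && (CV_MAT_TYPE(_dst->type) == CV_32FC2 || CV_MAT_TYPE(_dst->type) == CV_64FC2) in function 'cvUndistortPointsInternal'
```

```bash
python3 - <<'E'
s=open('m.py').read()
a=s.index('    P,uv=pts(n,m("fl")'); b=s.index('    for b,R in')
s=s[:a]+'''    M=(m("fl")&(h<16)&(s>150)&(v>50)).astype(np.uint8); vv,uu=np.nonzero(M); print(" amber px",len(uu),"depth ok",(D[vv,uu]>0).sum(), "bbox",uu.min(),vv.min(),uu.max(),vv.max())
    for y in range(vv.min(),min(vv.min()+18,vv.max())): q=uu[vv==y]; print((y,q.min(),q.max()),end=" ")
    print()
'''+s[b:]
open('m.py','w').write(s)
E
python3 m.py
```

```text
top cap z [158.31250827 162.27934664 165.23088374] n 127
 cap centroid [ 649.70262474 -246.68281066  162.        ] extent [31.4001705  31.32379088  0.        ]
 spout [ 633.92787682 -287.07560282  162.        ]
 teal z [66.44095311 76.6442068  83.68804339]
 ring circle [616.61350259 187.2583796   43.34770093] 385
 lug angles [np.float64(-136.0), np.float64(-134.0), np.float64(-132.0), np.float64(-130.0), np.float64(-128.0), np.float64(-16.0), np.float64(-14.0), np.float64(-11.0), np.float64(-8.0), np.float64(-6.0), np.float64(103.0), np.float64(106.0), np.float64(106.0), np.float64(108.0), np.float64(109.0), np.float64(112.0), np.float64(115.0)]
 amber px 208 depth ok 208 bbox 268 236 300 268
(236, np.int64(284), np.int64(285)) (237, np.int64(278), np.int64(289)) (238, np.int64(278), np.int64(291)) (239, np.int64(277), np.int64(293)) (240, np.int64(276), np.int64(294)) (241, np.int64(273), np.int64(295)) (242, np.int64(272), np.int64(296)) (243, np.int64(271), np.int64(297)) (244, np.int64(270), np.int64(297)) (245, np.int64(270), np.int64(298)) (246, np.int64(269), np.int64(298)) (2
[... 1044 characters left out ...]
int64(215)) (174, np.int64(203), np.int64(215)) (175, np.int64(204), np.int64(214)) (176, np.int64(204), np.int64(214)) (177, np.int64(205), np.int64(214)) (178, np.int64(205), np.int64(214)) (179, np.int64(205), np.int64(215)) (180, np.int64(205), np.int64(217)) (181, np.int64(204), np.int64(219)) (182, np.int64(203), np.int64(221)) (183, np.int64(202), np.int64(222)) (184, np.int64(201), np.int64(223)) (185, np.int64(200), np.int64(224)) 
beaker [[418.78555715 278.73416055  85.        ]]
jar [[ 415.45533994 -300.10983452   85.        ]]
rack [[684.93140993 -15.1441686   88.        ]]
purple cap [[ 813.36285119 -231.1092071   162.        ]]
tray [[ 714.83672081 -459.29628876   20.        ]]
```

View pics/crop.png

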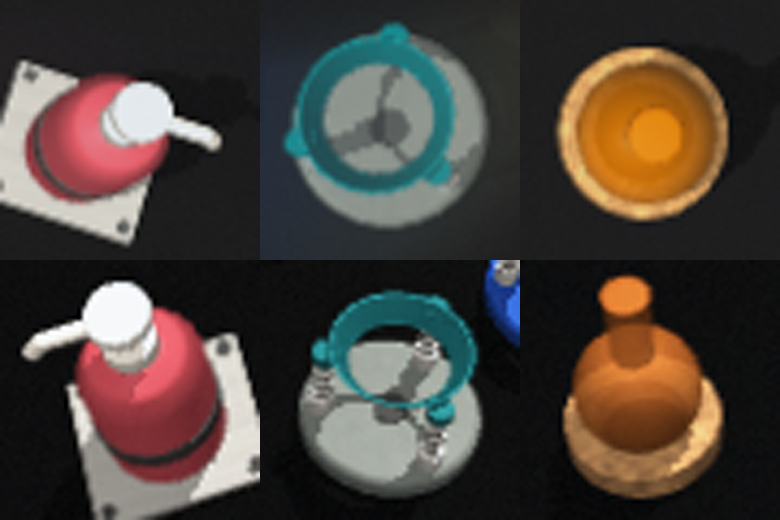

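```bash
cat > go.py <<'E'
import sys
from h import *
from scipy.spatial.transform import Rotation as Ro
def rel(t):
    s=sense();R=Ro.from_euler("xyz",s["tcp_rot"],degrees=True);M=R.as_matrix()
    # nearest exactly-vertical orientation
    x=np.array([0,0,-1.]);y=M[:,1].copy();y[2]=0;y/=np.linalg.norm(y);G=np.c_[x,y,np.cross(x,y)]
    print("t",s["time"],"pos",s["tool_pos"].round(1),"q",s["joint_pos"].round(1),"f",s["ft_force"].round(1),"gap",round(s["finger_gap"],1),"yaxis",M[:,1].round(3),"zax",M[:,2].round(3))
    print("shift m",(M.T@(np.array(t)-s["tool_pos"])/1000).round(4),"turn",np.degrees(Ro.from_matrix(M.T@G).as_rotvec()).round(2))
if __name__=="__main__": rel([float(a) for a in sys.argv[1:4]])
E
python3 go.py 650 -247.5 225; python3 - <<'E'
from h import *
print(plane("top",[(285.9,252.7)],147),plane("scene",[(209,173)],147),plane("top",[(382.5,175.3)],162))
for n,uv in(("top",(285,253)),):print(plane(n,[uv],20))
E
```

```text
t 0.1 pos [140.  582.9 227.4] q [71.6  7.5 85.3 -0.  87.3 -4.9] f [-0.5 -0.   0.7] gap 85.5 yaxis [ 0.234  0.972 -0.002] zax [ 0.972 -0.234 -0.   ]
shift m [ 0.0035 -0.6883  0.6899] turn [-0.   -0.01  0.1 ]
[[467.13806274 -17.07030943 147.        ]] [[467.94964602 -17.24959764 147.        ]] [[ 650.23961764 -248.49061982  162.        ]]
[[464.58119716 -21.89423213  20.        ]]
```

Request:
carry_out --commands '[0, -0.04, 0.04, 0, 0, 0, 1, 0, -0.08, 0.08, 0, 0, 0, 1, 0, -0.12, 0.12, 0, 0, 0, 1, 0, -0.16, 0.16, 0, 0, 0, 1, 0, -0.2, 0.2, 0, 0, 0, 1, 0, -0.24, 0.24, 0, 0, 0, 1, 0, -0.28, 0.28, 0, 0, 0, 1, 0, -0.32, 0.32, 0, 0, 0, 1, 0, -0.36, 0.36, 0, 0, 0, 1, 0, -0.4, 0.4, 0, 0, 0, 1, 0, -0.44, 0.44, 0, 0, 0, 1, 0, -0.46, 0.46, 0, 0, 0, 1]' --grip_force 60

```text
time: 1.6
tool_pos: [480.4, 25.6, 227.6]
tcp_rot: [-108.4, 89.9, -122.1]
ft_force: [-0.1, 0.9, -0.6]
finger_gap: -0.2
```

```bash
python3 go.py 650 -248 200
```

```text
t 1.6 pos [480.4  25.6 227.6] q [-3.000e+00 -1.120e+01  1.036e+02 -1.000e-01  8.760e+01 -7.930e+01] f [-0.1  0.9 -0.6] gap -0.2 yaxis [ 0.236  0.972 -0.002] zax [ 0.972 -0.236 -0.001]
shift m [ 0.028  -0.2258  0.2294] turn [-0.   -0.04  0.13]
```

Request:
carry_out --commands '[0, -0.04, 0.04, 0, 0, 0, 1, 0, -0.08, 0.08, 0, 0, 0, 1, 0, -0.12, 0.12, 0, 0, 0, 1, 0, -0.16, 0.16, 0, 0, 0, 1, 0, -0.2, 0.2, 0, 0, 0, 1, 0, -0.22, 0.225, 0, 0, 0, 1, 0.01, -0.226, 0.23, 0, 0, 0, 1, 0.028, -0.226, 0.23, 0, 0, 0, 1, 0.028, -0.226, 0.23, 0, 0, 0, 1]'

```text
time: 2.72
tool_pos: [648.7, -246.4, 196.4]
tcp_rot: [-172.3, 89.6, 174.1]
ft_force: [0.4, 0.7, -1.1]
finger_gap: -0.3
```

```bash
python3 go.py 650 -248 171; python3 - <<'E'
from h import *
p,d=optics.snapshot("scene");cv2.imwrite("pics/s1.png",cv2.resize(p[200:350,100:300,::-1],(800,600)))
E
```

```text
t 2.725 pos [ 648.7 -246.4  196.4] q [-2.500e+01  2.320e+01  7.010e+01 -1.000e-01  8.700e+01 -1.014e+02] f [ 0.4  0.7 -1.1] gap -0.3 yaxis [ 0.235  0.972 -0.001] zax [ 0.972 -0.235 -0.006]
shift m [ 0.0254 -0.0012  0.0018] turn [-0.   -0.36  0.05]
```

View pics/s1.png

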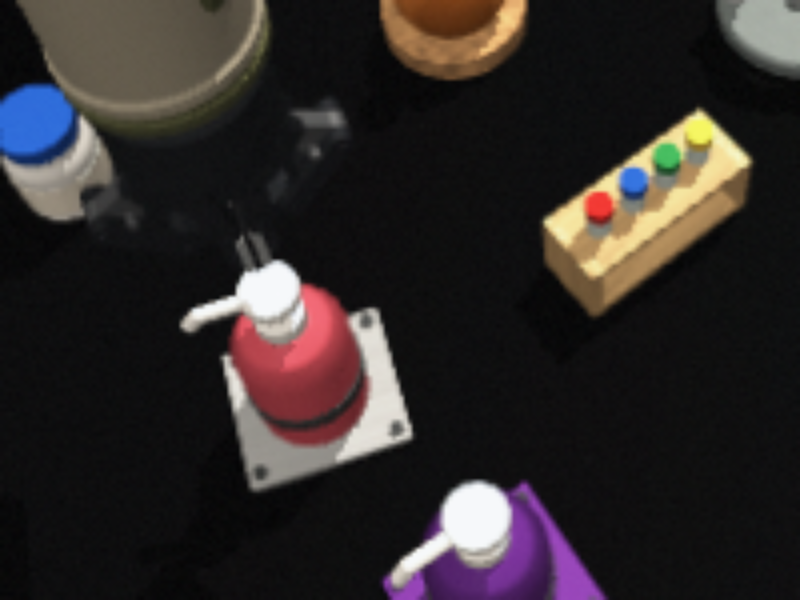

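The closed fingertips are just above the pink cap: tips at about (255,255) in the crop, cap at (268,288). Now I'll press.

Request:
carry_out --commands '[0.006, -0.001, 0.002, 0, 0, 0, 1, 0.012, -0.001, 0.002, 0, 0, 0, 1, 0.016, -0.001, 0.002, 0, 0, 0, 1, 0.02, -0.001, 0.002, 0, 0, 0, 1, 0.024, -0.001, 0.002, 0, 0, 0, 1, 0.024, -0.001, 0.002, 0, 0, 0, 1, 0.024, -0.001, 0.002, 0, 0, 0, 1]'

```text
time: 3.65
tool_pos: [651.0, -248.2, 174.3]
tcp_rot: [-160.5, 89.8, -174.1]
ft_force: [-0.4, -0.4, -0.2]
finger_gap: -0.0
```

```bash
python3 go.py 650 -248 171; python3 - <<'E'
from h import *
p,d=optics.snapshot("scene");P=cv2.resize(p[200:350,100:300,::-1],(800,600));cv2.imwrite("pics/s2.png",P)
E
```

```text
t 3.65 pos [ 651.  -248.2  174.3] q [-2.500e+01  2.410e+01  7.120e+01 -1.000e-01  8.490e+01 -1.014e+02] f [-0.4 -0.4 -0.2] gap -0.0 yaxis [ 0.235  0.972 -0.001] zax [ 0.972 -0.235 -0.004]
shift m [ 0.0033 -0.0001 -0.001 ] turn [-0.   -0.22  0.08]
```

View pics/s2.png

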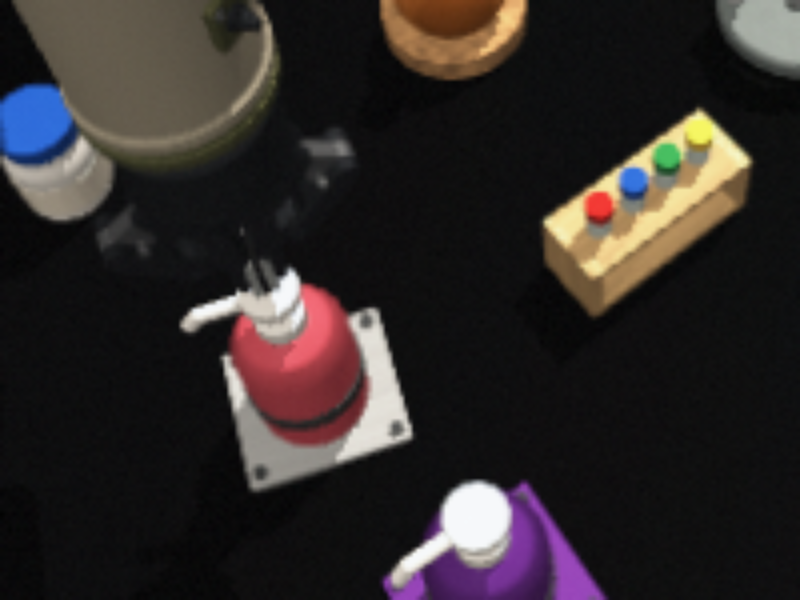

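Tips are centred on the cap at (268,292) but not loading it yet, so the effective reach is about 10 mm shorter. I'll keep going down and watch the force.

Request:
carry_out --commands '[0.004, 0, 0, 0, 0, 0, 1, 0.006, 0, 0, 0, 0, 0, 1, 0.008, 0, 0, 0, 0, 0, 1, 0.008, 0, 0, 0, 0, 0, 1]'

```text
time: 4.2
tool_pos: [650.8, -248.1, 166.0]
tcp_rot: [-163.5, 89.7, -177.1]
ft_force: [-0.2, 0.6, 0.4]
finger_gap: -0.1
```

```bash
python3 - <<'E'
from h import *
p,d=optics.snapshot("scene");q,e=optics.snapshot("top");a=cv2.resize(p[245:320,130:230,::-1],(800,600))[:, :800]
cv2.imwrite("pics/s3.png",np.hstack([cv2.resize(p[245:320,130:205,::-1],(400,400)),cv2.resize(q[150:210,350:410,::-1],(400,400))]))
E
python3 go.py 650 -248 160
```

```text
t 4.3 pos [ 651.  -248.2  166.3] q [-2.500e+01  2.440e+01  7.170e+01 -1.000e-01  8.410e+01 -1.014e+02] f [-0.5  0.1  0.9] gap 0.0 yaxis [ 0.235  0.972 -0.001] zax [ 0.972 -0.235 -0.004]
shift m [ 0.0064 -0.     -0.001 ] turn [-0.   -0.22  0.08]
```

View pics/s3.png

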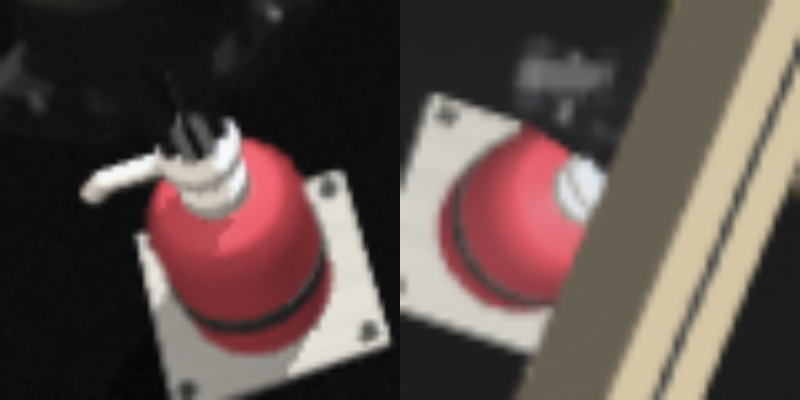

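```bash
python3 - <<'E'
from h import *
p,d=optics.snapshot("scene")
H=cv2.cvtColor(p,cv2.COLOR_RGB2HSV)
m=np.zeros(d.shape,bool);m[262:278,158:178]=1
P,uv=pts("scene",m&(H[...,2]<110),d)
for a,b,c in zip(uv,P.round(0),p[uv[:,1],uv[:,0]]):
    if a[1]%2==0: print(a,b,c)
P,uv=pts("scene",m&(H[...,1]<50)&(H[...,2]>150),d);k=P[:,2]>150;print("white z",np.percentile(P[:,2],[50,75,90,97]),P[k].mean(0),k.sum())
E
```

```text
[158 262] [ 665. -258.  246.] [17 17 19]
[159 262] [ 665. -256.  243.] [15 14 16]
[160 262] [ 660. -254.  233.] [13 12 14]
[161 262] [ 653. -251.  218.] [13 12 14]
[162 262] [ 649. -249.  209.] [28 28 29]
[163 262] [ 650. -247.  209.] [24 23 24]
[164 262] [ 664. -248.  231.] [15 18 17]
[165 262] [ 668. -247.  237.] [18 19 20]
[166 262] [ 664. -244.  227.] [16 16 19]
[167 262] [ 665. -242.  226.] [17 18 19]
[168 262] [ 665. -241.  224.] [17 16 17]
[169 262] [ 664. -239.  221.] [15 16 17]
[170 262] [ 666. -237.  222.] [18 18 20]
[171 262] [ 549. -211.    2.] [16 15 17]
[172 262] [ 549. -208.    0.] [19 19 19]
[173 262] [ 552. -206.    1.] [16 15 16]
[174 262] [ 669. -231.  218.] [15 16 16]
[175 262] [ 669. -229.  215.] [16 15 16]
[176 262] [ 557. -200.    1.] [16 16 15]
[177 262] [ 558. -198.    0.] [15 15 16]
[158 264] [ 666. -260.  241.] [18 15 20]
[159 264] [ 666. -258.  240.] [20 19 22]
[160 264] [ 666. -256.  237.] [13 15 15]
[161 264] [ 661. -254.  225.] [13 14 16]
[162 264] [ 657. -251.  216.] [17 17 16]
[163 264] [ 654. -249.  208.] [28 27 27]
[164 264] [ 657. -248.  212.] [20 
[... 2944 characters left out ...]
 187.] [22 22 23]
[162 272] [ 655. -258.  184.] [31 31 31]
[163 272] [ 660. -257.  191.] [88 87 85]
[164 272] [ 662. -255.  192.] [88 89 85]
[165 272] [ 661. -253.  189.] [79 79 76]
[166 272] [ 662. -252.  188.] [16 17 16]
[167 272] [ 662. -250.  185.] [33 33 32]
[168 272] [ 661. -248.  180.] [90 90 87]
[169 272] [ 662. -246.  180.] [92 93 90]
[161 274] [ 654. -261.  177.] [64 63 60]
[162 274] [ 649. -259.  165.] [93 90 86]
[164 274] [ 659. -256.  180.] [95 95 91]
[165 274] [ 660. -255.  178.] [90 90 86]
[166 274] [ 660. -253.  177.] [80 81 77]
[167 274] [ 662. -251.  178.] [24 22 22]
white z [162.98563973 164.06105409 165.17901107 165.86394859] [ 655.79055819 -250.24653999  163.32970207] 74
```

Depth puts the real fingertips at about z 165–170, just above the cap, and not at TCP−22. I'll keep the descent guarded.

Request:
carry_out --commands '[0.003, 0, 0, 0, 0, 0, 1, 0.006, 0, 0, 0, 0, 0, 1, 0.008, 0, 0, 0, 0, 0, 1]'

```text
time: 4.72
tool_pos: [650.9, -248.2, 158.3]
tcp_rot: [-159.9, 89.8, -173.5]
ft_force: [-0.7, -0.0, 2.9]
finger_gap: -0.1
```

Contact at 2.9 N with TCP z≈158. Pressing about 12 mm further.

Request:
carry_out --commands '[0.004, 0, 0, 0, 0, 0, 1, 0.008, 0, 0, 0, 0, 0, 1, 0.011, 0, 0, 0, 0, 0, 1, 0.011, 0, 0, 0, 0, 0, 1]'

```text
time: 5.22
tool_pos: [651.1, -248.2, 147.7]
tcp_rot: [-155.3, 89.8, -168.9]
ft_force: [-2.4, 0.4, 7.5]
finger_gap: 0.3
```

Request:
carry_out --commands '[0.002, 0, 0, 0, 0, 0, 1, 0.002, 0, 0, 0, 0, 0, 1]'

```text
time: 5.48
tool_pos: [651.1, -248.3, 147.1]
tcp_rot: [-147.0, 89.8, -160.5]
ft_force: [-5.3, 2.5, 11.0]
finger_gap: 0.2
```

Cap is at its stop: force rises to 11 N with no further travel. The tips are therefore at about TCP+3 mm. Now I'll retract, then head to the flask.

Request:
carry_out --commands '[-0.02, 0, 0, 0, 0, 0, 1, -0.05, 0, 0, 0, 0, 0, 1, -0.08, 0, 0, 0, 0, 0, 1, -0.09, 0, 0, 0, 0, 0, 1]'

```text
time: 5.98
tool_pos: [652.5, -248.7, 240.6]
tcp_rot: [-53.2, 89.8, -66.8]
ft_force: [1.0, -0.3, 0.2]
finger_gap: 0.3
```

```bash
python3 go.py 467.5 -17.2 230; python3 - <<'E'
from h import *
p,d=optics.snapshot("scene")
H=cv2.cvtColor(p,cv2.COLOR_RGB2HSV)
m=np.zeros(d.shape,bool);m[255:320,140:205]=1
P,uv=pts("scene",m&(H[...,1]<50)&(H[...,2]>150),d);print("cap z",np.percentile(P[P[:,2]>120][:,2],[50,75,90]))
E
```

```text
t 5.975 pos [ 652.5 -248.7  240.6] q [-2.500e+01  2.250e+01  6.640e+01 -1.000e-01  9.100e+01 -1.014e+02] f [ 1.  -0.3  0.2] gap 0.3 yaxis [ 0.235  0.972 -0.003] zax [ 0.972 -0.235  0.002]
shift m [ 0.0097  0.1816 -0.2343] turn [0.   0.11 0.15]
cap z [162.15716218 163.59094963 164.44226305]
```

Request:
carry_out --commands '[0, 0.04, -0.05, 0, 0, 0, -1, 0, 0.08, -0.1, 0, 0, 0, -1, 0, 0.12, -0.15, 0, 0, 0, -1, 0, 0.15, -0.19, 0, 0, 0, -1, 0, 0.175, -0.225, 0, 0, 0, -1, 0.01, 0.182, -0.234, 0, 0, 0, -1, 0.04, 0.182, -0.234, 0, 0, 0, -1, 0.06, 0.182, -0.234, 0, 0, 0, -1, 0.06, 0.182, -0.234, 0, 0, 0, -1]'

```text
time: 7.15
tool_pos: [466.2, -17.1, 176.8]
tcp_rot: [-136.7, 89.7, -150.3]
ft_force: [-0.1, 1.0, -0.1]
finger_gap: 85.7
```

```bash
python3 go.py 467.5 -17.2 105; python3 - <<'E'
from h import *
p,d=optics.snapshot("scene");q,_=optics.snapshot("top")
cv2.imwrite("pics/s4.png",np.hstack([cv2.resize(p[120:220,160:260,::-1],(400,400)),cv2.resize(q[200:300,235:335,::-1],(400,400))]))
E
```

```text
t 7.15 pos [466.2 -17.1 176.8] q [ -8.3 -11.7 109.4  -0.2  82.5 -84.6] f [-0.1  1.  -0.1] gap 85.7 yaxis [ 0.235  0.972 -0.003] zax [ 0.972 -0.235 -0.003]
shift m [0.0718 0.0005 0.0015] turn [-0.   -0.2   0.19]
```

View pics/s4.png

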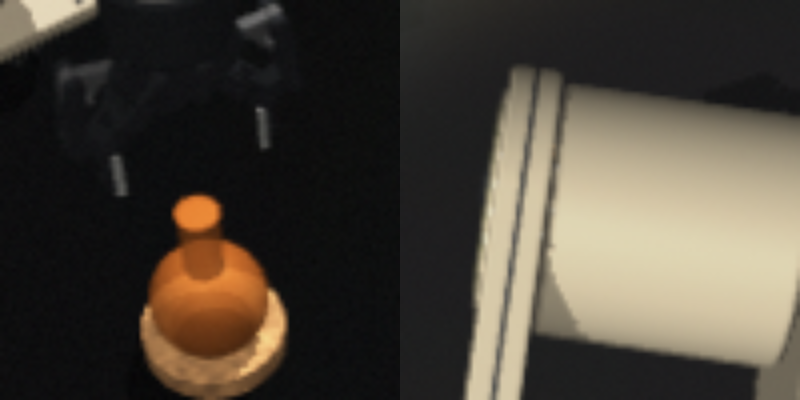

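```bash
python3 - <<'E'
from h import *
for z in(155,165,175,185,195,205):
    P=plane("scene",[(190.2,168),(226.3,156.5)],z);print(z,P.mean(0).round(1),(P[1]-P[0]).round(1),np.linalg.norm(P[1]-P[0]).round(1))
p,d=optics.snapshot("scene");m=np.zeros(d.shape,bool);m[143:172,184:230]=1
P,uv=pts("scene",m&(p.max(2)>60)&(p[...,2]>50),d)
for a,b in zip(uv,P.round(0)):print(a,b)
E
```

```text
155 [ 4.421e+02 -4.000e-01  1.550e+02] [25.6 97.8  0. ] 101.1
165 [450.2  -4.8 165. ] [25.2 96.4  0. ] 99.7
175 [458.3  -9.1 175. ] [24.9 95.   0. ] 98.2
185 [466.3 -13.5 185. ] [24.5 93.7  0. ] 96.8
195 [474.4 -17.9 195. ] [24.2 92.3  0. ] 95.4
205 [482.5 -22.3 205. ] [23.8 90.9  0. ] 93.9
[225 147] [488.  26. 232.]
[226 147] [487.  30. 228.]
[225 148] [489.  25. 229.]
[226 148] [485.  31. 223.]
[225 149] [489.  25. 226.]
[226 149] [489.  27. 225.]
[225 150] [488.  25. 222.]
[226 150] [489.  27. 221.]
[225 151] [489.  24. 220.]
[226 151] [489.  27. 218.]
[225 152] [490.  23. 217.]
[226 152] [491.  26. 217.]
[225 153] [489.  24. 213.]
[226 153] [489.  26. 211.]
[225 154] [488.  24. 209.]
[226 154] [489.  27. 207.]
[225 155] [488.  24. 205.]
[226 155] [491.  25. 207.]
[226 156] [489.  26. 201.]
[189 158] [466. -64. 234.]
[188 159] [466. -67. 232.]
[189 159] [467. -64. 232.]
[188 160] [468. -68. 231.]
[189 160] [468. -66. 230.]
[188 161] [467. -68. 228.]
[189 161] [466. -65. 225.]
[190 161] [466. -63. 223.]
[188 162] [466. -68. 222.]
[189 162] [466. -65. 221.]
[190 162] [468. -64. 222.]
[188 163] [466. -69. 220.]
[189 163] [466. -66. 218.]
[190 163] [466. -64. 216.]
[189 164] [466. -66. 214.]
[190 164] [467. -65. 214.]
[189 165] [467. -68. 213.]
[190 165] [466. -65. 210.]
[189 166] [466. -68. 209.]
[190 166] [467. -65. 207.]
[191 166] [467. -63. 205.]
[189 167] [466. -68. 205.]
[190 167] [468. -66. 205.]
[191 167] [468. -64. 204.]
[189 168] [465. -68. 201.]
[190 168] [466. -66. 199.]
[208 170] [458. -14. 148.]
[209 170] [461. -12. 149.]
[210 170] [462. -10. 148.]
[211 170] [461.  -6. 145.]
[212 170] [463.  -5. 146.]
[206 171] [457. -19. 147.]
[207 171] [460. -18. 148.]
[208 171] [460. -15. 147.]
[209 171] [462. -13. 146.]
[210 171] [465. -12. 148.]
[211 171] [466. -10. 148.]
[212 171] [467.  -7. 146.]
[213 171] [468.  -5. 146.]
```

Fingers straddle the flask neck symmetrically: pad tips at crop (122,193) and (266,147), rim at (198,213). Open tips are at z≈198 with TCP 177. Next I lower to TCP z≈103 and close.

Request:
carry_out --commands '[0.025, 0, 0.001, 0, 0, 0, -1, 0.05, 0, 0.001, 0, 0, 0, -1, 0.073, 0, 0.001, 0, 0, 0, -1, 0.073, 0, 0.001, 0, 0, 0, -1, 0.073, 0, 0.001, 0, 0, 0, 0.3, 0.073, 0, 0.001, 0, 0, 0, 0.6, 0.073, 0, 0.001, 0, 0, 0, 1, 0.073, 0, 0.001, 0, 0, 0, 1, 0.073, 0, 0.001, 0, 0, 0, 1]' --grip_force 60

```text
time: 8.43
tool_pos: [470.2, -17.9, 108.3]
tcp_rot: [-30.2, 89.7, -43.8]
ft_force: [-0.1, 0.3, 6.1]
finger_gap: 28.4
```

```bash
python3 go.py 467.5 -17.2 103; python3 - <<'E'
from h import *
p,d=optics.snapshot("scene")
cv2.imwrite("pics/s5.png",cv2.resize(p[120:220,160:260,::-1],(600,600)))
E
```

```text
t 8.425 pos [470.2 -17.9 108.3] q [ -8.3  -7.8 113.4  -0.2  74.2 -84.6] f [-0.1  0.3  6.1] gap 28.4 yaxis [ 0.235  0.972 -0.002] zax [ 0.972 -0.235  0.004]
shift m [ 0.0053  0.     -0.0028] turn [0.   0.24 0.14]
```

View pics/s5.png

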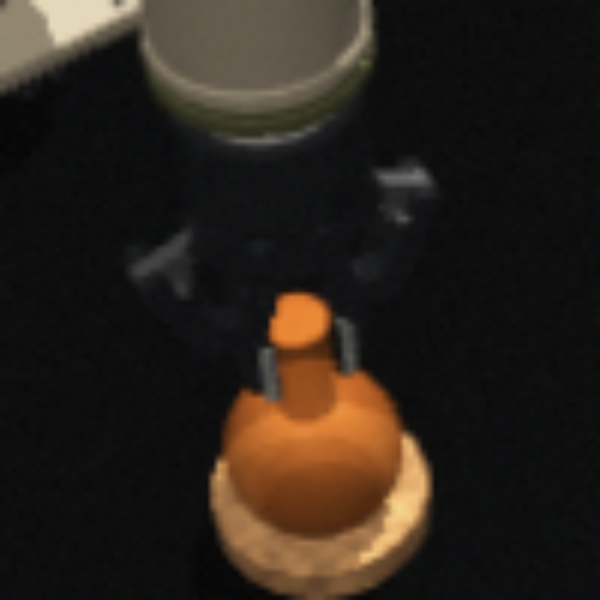

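Grasped: gap 28.4 mm, pads on the neck at crop (268,372) and (346,345), just below the rim. Now lift.

Request:
carry_out --commands '[-0.02, 0, 0, 0, 0, 0, 1, -0.05, 0, 0, 0, 0, 0, 1, -0.08, 0, 0, 0, 0, 0, 1, -0.105, 0, 0, 0, 0, 0, 1, -0.105, 0, 0, 0, 0, 0, 1]'

```text
time: 9.1
tool_pos: [470.9, -17.7, 214.9]
tcp_rot: [-15.7, 89.6, -29.4]
ft_force: [-0.3, -0.6, -3.5]
finger_gap: 28.3
```

```bash
python3 go.py 617 186.2 210
```

```text
t 9.1 pos [470.9 -17.7 214.9] q [ -8.3 -12.9 106.4  -0.2  86.1 -84.6] f [-0.3 -0.6 -3.5] gap 28.3 yaxis [ 0.235  0.972 -0.002] zax [ 0.972 -0.235  0.007]
shift m [0.0051 0.2325 0.094 ] turn [0.   0.43 0.12]
```

Request:
carry_out --commands '[0, 0.03, 0.012, 0, 0, 0, 1, 0, 0.07, 0.028, 0, 0.2, 0, 1, 0, 0.11, 0.044, 0, 0.4, 0, 1, 0, 0.15, 0.06, 0, 0.4, 0, 1, 0, 0.19, 0.077, 0, 0.4, 0, 1, 0, 0.218, 0.088, 0, 0.4, 0, 1, 0, 0.232, 0.094, 0, 0.4, 0, 1, 0, 0.232, 0.094, 0, 0.4, 0, 1, 0, 0.232, 0.094, 0, 0.4, 0, 1]'

```text
time: 10.22
tool_pos: [616.0, 185.0, 213.5]
tcp_rot: [-114.8, 89.8, -128.4]
ft_force: [-0.6, -1.0, -2.3]
finger_gap: 28.1
```

```bash
python3 go.py 617 186.2 160; python3 - <<'E'
from h import *
p,d=optics.snapshot("scene");H=cv2.cvtColor(p,cv2.COLOR_RGB2HSV).astype(int)
m=((H[...,0]<16)&(H[...,1]>150)&(H[...,2]>50)).astype(np.uint8);m[:, :250]=0;m[215:]=0
vv,uu=np.nonzero(m);print(uu.min(),vv.min(),uu.max(),vv.max())
cv2.imwrite("pics/s6.png",cv2.resize(p[90:230,240:380,::-1],(600,600)))
E
```

```text
t 10.225 pos [616.  185.  213.5] q [ 12.2  14.7  78.7  -0.1  86.8 -64.1] f [-0.6 -1.  -2.3] gap 28.1 yaxis [ 0.235  0.972 -0.003] zax [ 0.972 -0.235 -0.002]
shift m [0.0535 0.0016 0.0008] turn [-0.   -0.09  0.2 ]
250 0 511 182
```

View pics/s6.png

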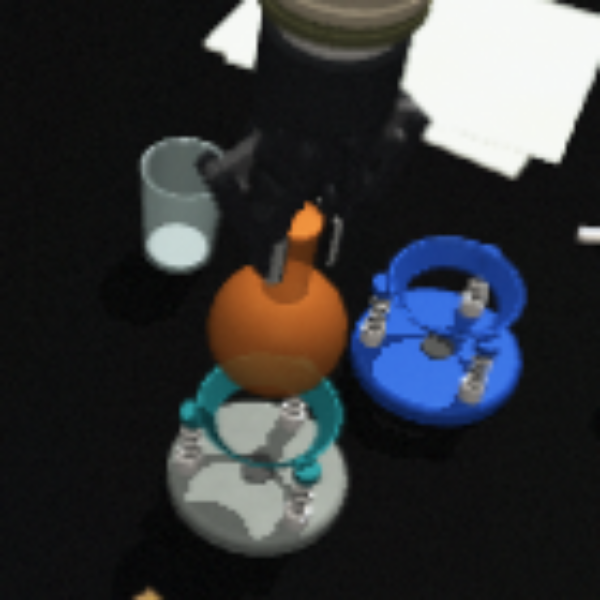

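```bash
python3 - <<'E'
from h import *
print(plane("scene",[(304.6,166)],157.7),plane("scene",[(311.4,140.5)],252), plane("scene",[(209,196.5)],52.5))
E
```

```text
[[611.2336489 187.7767013 157.7      ]] [[615.69186437 190.77137368 252.        ]] [[467.49981748 -27.60244684  52.5       ]]
```

The flask hangs over the teal ring, bulb at crop (278,327), within about 5 mm and nearly upright. The blue look-alike is clear at (437,330). Lowering slowly.

Request:
carry_out --commands '[0.015, 0.001, 0.001, 0, 0, 0, 1, 0.03, 0.001, 0.001, 0, 0, 0, 1, 0.042, 0.001, 0.001, 0, 0, 0, 1, 0.052, 0.001, 0.001, 0, 0, 0, 1, 0.057, 0.001, 0.001, 0, 0, 0, 1, 0.06, 0.001, 0.001, 0, 0, 0, 1, 0.06, 0.001, 0.001, 0, 0, 0, 1]'

```text
time: 11.15
tool_pos: [617.5, 185.6, 154.3]
tcp_rot: [-99.1, 89.8, -112.7]
ft_force: [-0.2, -0.4, -2.5]
finger_gap: 28.1
```

```bash
python3 go.py 617 186.2 130
```

```text
t 11.15 pos [617.5 185.6 154.3] q [ 12.2  16.8  82.4  -0.1  80.9 -64.1] f [-0.2 -0.4 -2.5] gap 28.1 yaxis [ 0.236  0.972 -0.003] zax [ 0.972 -0.236 -0.   ]
shift m [ 0.0243  0.0006 -0.0006] turn [-0.   -0.03  0.16]
```

Request:
carry_out --commands '[0.004, 0, 0, 0, 0, 0, 1, 0.008, 0, 0, 0, 0, 0, 1, 0.012, 0, 0, 0, 0, 0, 1, 0.016, 0, 0, 0, 0, 0, 1, 0.019, 0, 0, 0, 0, 0, 1, 0.019, 0, 0, 0, 0, 0, 1]' --grip_force 80

```text
time: 11.9
tool_pos: [618.8, 186.0, 136.9]
tcp_rot: [-20.4, 89.8, -34.0]
ft_force: [2.3, 1.8, 8.2]
finger_gap: 28.0
```

```bash
python3 go.py 617 186.2 130
```

```text
t 11.9 pos [618.8 186.  136.9] q [ 12.3  17.6  83.3  -0.1  79.  -64.1] f [2.3 1.8 8.2] gap 28.0 yaxis [ 0.236  0.972 -0.001] zax [ 0.972 -0.236  0.003]
shift m [ 0.0069 -0.0002 -0.0018] turn [0.   0.15 0.06]
```

Request:
carry_out --commands '[0.003, 0, -0.001, 0, 0, 0, 1, 0.006, 0, -0.001, 0, 0, 0, 1, 0.008, 0, -0.001, 0, 0, 0, 1, 0.008, 0, -0.001, 0, 0, 0, 1]'

```text
time: 12.4
tool_pos: [619.6, 186.5, 131.2]
tcp_rot: [6.8, 89.6, -6.8]
ft_force: [1.8, 0.4, 10.7]
finger_gap: 27.8
```

```bash
python3 go.py 617 186.2 129
```

```text
t 12.4 pos [619.6 186.5 131.2] q [ 12.3  17.8  83.7  -0.1  78.1 -64.1] f [ 1.8  0.4 10.7] gap 27.8 yaxis [0.236 0.972 0.001] zax [ 0.972 -0.236  0.007]
shift m [ 0.0022 -0.0009 -0.0025] turn [-0.    0.39 -0.05]
```

Request:
carry_out --commands '[0.003, 0, 0, 0, 0, 0, 1, 0.005, 0, 0, 0, 0, 0, 1, 0.005, 0, 0, 0, 0, 0, 1, 0.005, 0, 0, 0, 0, 0, 1]'

```text
time: 12.9
tool_pos: [621.6, 186.7, 130.8]
tcp_rot: [13.0, 89.3, -0.6]
ft_force: [-5.7, -1.6, 22.9]
finger_gap: 27.4
```

```bash
python3 go.py 617 186.2 129; python3 - <<'E'
from h import *
p,d=optics.snapshot("scene");q,_=optics.snapshot("top")
H=cv2.cvtColor(p,cv2.COLOR_RGB2HSV).astype(int)
m=np.zeros(d.shape,bool);m[165:225,272:330]=1
P,uv=pts("scene",m&(H[...,0]>80)&(H[...,0]<98)&(H[...,1]>120)&(H[...,2]>40),d);print("ring z",np.percentile(P[:,2],[50,75,90,95,98]))
m[:]=0;m[255:320,140:205]=1
P,uv=pts("scene",m&(H[...,1]<50)&(H[...,2]>150),d);print("cap z",np.percentile(P[P[:,2]>120][:,2],[50,75,90]))
cv2.imwrite("pics/s7.png",cv2.resize(p[130:230,250:350,::-1],(600,600)))
E
```

```text
t 12.9 pos [621.6 186.7 130.8] q [ 12.3  17.8  83.7  -0.2  77.8 -64.1] f [-5.7 -1.6 22.9] gap 27.4 yaxis [0.236 0.972 0.003] zax [ 0.972 -0.236  0.012]
shift m [ 0.0018 -0.0016 -0.0044] turn [-0.    0.68 -0.16]
ring z [58.02619591 61.31218396 62.73300979 63.31205735 63.92933916]
cap z [162.38239835 163.85011893 164.64037104]
```

View pics/s7.png

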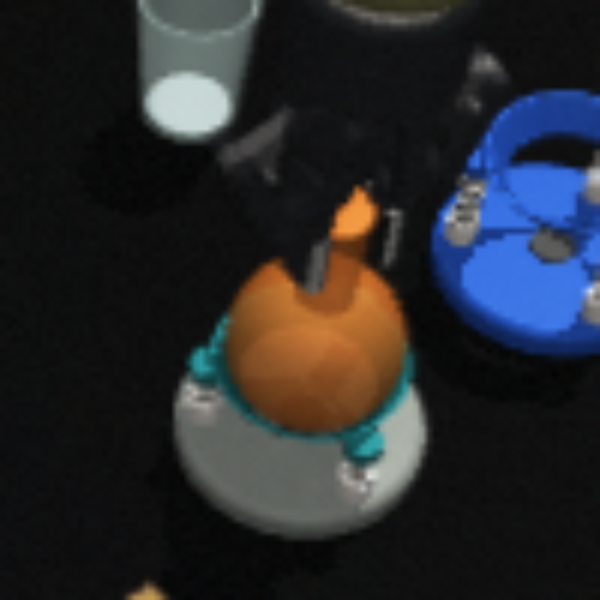

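```bash
python3 - <<'E'
from h import *
a=plane("scene",[(302.8,187)],74.5)[0];b=plane("scene",[(309,164.8)],169)[0];print(a,b,np.hypot(*(b-a)[:2])/94.5)
p,d=optics.snapshot("scene");s=sense();print(s["time"],s["tool_pos"],s["ft_force"],s["finger_gap"],np.abs(s["qd"]).max())
E
```

```text
[617.5221874  188.50142871  74.5       ] [621.72864127 191.61937092 169.        ] 0.055407530516135284
13.05 [621.60280979 186.67960636 130.84585549] [-5.7933197  -1.63991179 22.74474944] 27.566890314162194 0.06935056683561872
```

Seated at (617.5,188.5), within 3 mm of the axis. The tilt is about 0.06 rad, the ring is at its stop, the push is steady near 23 N, and the pump cap is up. Handing in.

```bash
python3 -c "
from bench import order; print(order.hand_in())"
```

```text
the job is handed in; nothing more can be done
None
```

I pressed the pink pump's cap to its stop and let it spring back. I then moved the amber flask from the cork ring into the teal cradle, pushed it to the bottom stop, and handed in at about 13 s while still holding it down. The hand-in gives no verdict, so what follows is from my own last readings.

- **Pump:** force rose to 11 N with no further travel at the stop. Afterwards the cap top measured about 162 mm, which is fully up.
- **Ring:** its upper edge measured about 62 mm against 81 mm when up, so it is roughly 19–20 mm down. The push held steady near 23 N.
- **Flask:** it sits about 2–3 mm off the ring axis, tilted about 0.06 rad, with the gripper closed on the neck (gap 27.5 mm) and the arm still.
- **Bystanders:** I never touched the beaker, jar or rack; I did not re-measure them at the end.

**Disagreement:** the fingertips did not stand 22 mm ahead of the reported TCP as stated. Contact and depth put the shut tips about 3 mm behind it. I therefore set the pressing and grasp heights by force and camera. There was also a sideways force of about 6 N at the end, because the tool drifted a few millimetres in x at the stop.

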